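# Lock the burnisher's shaft by feeling for the hidden socket

### The job

Lock the shaft of the edge-burnishing machine, ready for a change of burnishing head: take the steel locking pin out of the tool block, set its nose on the steel cover plate in the window on top of the machine and slide it along the plate, with only light pressure so as not to score it (its nose must never bear on it with more than 30 N), until it sinks into the hidden socket. Push it fully home, collar down on the plate, let go of it, and leave the other tools and stock where they are.

Things in the scene. Friction and masses are not known exactly. Their poses are not given: they have to be found in the camera images.
- machine: Green edge-burnishing machine, fixed to the bench: housing 160 mm (x) by 230 mm (y), 110 mm high, a grooved wooden head on its shaft at the +y end (out to y = 235 mm), a sanding drum at the -y end (to y = -205 mm); shaft axis 62 mm up. Origin under the housing's centre at bench height, y along the shaft, z up. In its top is a window showing the cover plate.
- window (a point): Centre of the window on the flat steel cover plate's surface, 106 mm above the bench; axes as the machine's. Window 34 mm wide (x), 84 mm long (y); the frame round it stands 4 mm above the plate. The plate is clamped anywhere along y, so its one locking socket lies on the long centre line (x = 0) with its centre anywhere from y = -28 to +28 mm of this point. Elsewhere the plate is solid.
- shaft_end (a point): Free end of the wooden burnishing head, on the shaft's axis. The shaft is locked by the pin in the socket of the cover plate: a round hole 12 mm in diameter, 40 mm deep, 1 mm chamfer at the mouth. It cannot be seen: a dust plug of the plate's own steel fills it flush, on a light spring: it starts to sink at about 0.8 N and takes 1.6 N when the pin is fully home.
- pin_grip (a point): Centre of the banded round grip of the loose steel locking pin (0.2 to 0.28 kg), on its axis; z up along the pin. Grip 20 mm thick, 48 mm long; below it a collar 24 mm wide, 5 mm thick; then the shank, 10 mm thick, 32 mm long, with a ball-round nose. From this point the nose's end is 61 mm down, the collar's underside 29 mm down, the top 24 mm up. It stands in the tool block, collar on the block.
- pin_nose (a point): The lowest point of the locking pin's round nose, on its axis, 61 mm below the centre of the grip; z up along the pin. The pin is the only all-steel tool in the block with a collar and a thick banded grip.
- block: Wooden tool block, fixed, 180 mm (x) by 70 mm (y), 45 mm high, origin under its centre; three holes 13 mm in diameter, 40 mm deep, at x = -58, 0 and +58 mm. The locking pin, an awl and a punch stand in them in any order.
- awl: Stitching awl with a pear-shaped pale wooden handle 32 mm at its widest, standing 66 mm above the block. Leave it.
- punch: Slim dark-steel drive punch, 16 mm in diameter, standing 71 mm above the block. Leave it.
- spool_a: Spool of dark red thread, 48 mm in diameter, 60 mm high, standing. Leave it.
- spool_b: Spool of tan thread, 48 mm in diameter, 60 mm high, standing. Leave it.
- jar: Jar of edge dressing, 56 mm in diameter, 75 mm high, standing. Leave it.
- mallet: White-faced mallet lying on the bench, 250 mm long, head 60 mm in diameter. Leave it.
- slicker: Wooden hand slicker, 100 by 32 by 16 mm, lying. Leave it.
- wax: Block of wax, 55 by 35 by 22 mm, lying. Leave it.
There are look-alikes about, which are no part of the job. Several things have the shape of the block; the one meant has the colours described above.

How it is judged:
By the outcome, as a careful person would: the job done as asked, in the order asked, and still so for the second after the job is handed in, with the robot touching nothing.
It also fails if it takes over 64 s, if anything falls off the work surface, if the arm or the gripper's body presses on something with over 40 N, if the wrist force passes 120 N, or if a joint passes its speed limit or range.

### The arm

A 7-joint arm with a two-finger parallel gripper is mounted at the origin on the work surface. World frame = base frame: x ahead of the robot, y to its left, z up, the work surface at z = 0. Lengths are in m, angles in rad, forces in N, time in s.
With the tool pointing down it reaches from about 0.4 to 0.85 m from the base axis. Payload 6.9 kg.
Tool frame: the origin (TCP) lies at the very end of the fingers, on their centre line; the grasp point (between the pads) lies env.grip_depth behind it (env.grip_depth is the distance from the TCP to the grasp point, in m); z points along the fingers, y is the line along which they close (so a half turn about z gives the same grasp; the last joint's range is limited). The gripper opens to 85 mm and grips with 20 to 120 N. Pads are 22 mm wide; open, the fingers measure 114 mm over their backs; the gripper's body (76 mm by 85 mm) begins 54 mm behind the grasp point. The pads swing forward as they close: fully open they stand 13 mm farther back than shut.
Start: joints at [-1.109, 0.507, -0.238, 1.5, 0.126, 1.149, -0.155], TCP at [0.218, 0.586, 0.231] pointing down, gripper open.
Joint ranges: [-3.08, 3.08], [-0.24, 2.05], [-1.43, 1.35], [0, 2.5], [-1.52, 4.66], [0.17, 1.96], [-2.89, 2.89]. Speed limits (rad/s): [2.39, 2.39, 3.14, 3.14, 3.14, 3.14, 3.14].

### API

Orientations are given as a rotation vector (axis times angle).
In Python, from cell import env gives the robot as it stands.
- The arm moves only by the tool move_arm, never from a script. Its argument "plan" is text: rows parted by semicolons, each of 6 numbers parted by spaces: the shift along the tool's x, y, z normalised to -1 to 1, where 1 is 0.5 m, then the turn, a rotation vector about the tool's x, y, z normalised to -1 to 1, where 1 is 30 degrees. A call has 1 to 5 rows; each row is the pose to reach, as a shift and turn from the pose commanded when the call began, along the tool's axes at that moment; what a row does not reach only later rows make up. A row lasts 1/12 s, in which the tool goes at most 41.7 mm and 7.16 degrees, less where a joint would pass 70% of its speed; a pose out of reach is approached as far as the arm can. A call with a number of a shift or a turn outside -1 to 1 is refused whole. A call with a gripper value outside its range is refused whole. "fingers" is the closure, from -1 (fully open) to 1 (shut), set as the call begins (left out, the last holds). The fingers move at their own pace and stop on an object; "grip_force" is the grip in N (left out, the last holds). Time passes only in rows, so rows that repeat a pose let the fingers close. It gives the time, the measured TCP pose, the force, the opening and the grip force at its end, in the units of the state.
- env.state(): the state, without advancing time (a new reading comes with each control period).
- env.get_image(name): name is "scene" or "top" or "wrist"; returns a dict with "img" (480x640x3 uint8, red, green, blue), "z_map" (480x640 float32, m along the optical axis (not along the pixel's ray), 0 where there is no reading), "vfov" (degrees; the focal length in pixels is half the picture's height over the tangent of half this angle, whatever the lens; pixels are square), "cx", "cy" (the principal point, pixels), "k1" (the pictures are not rectified: a ray, as slopes to the right and down, at radius r is drawn at 1 + k1 r^2 times it, then the intrinsics apply), "R" (3x3) and "t" (3): a world point X has camera coordinates R X + t; the wrist camera has in their place "tool_from_camera" (4x4, takes a point from camera to tool coordinates, whose origin is the TCP and whose axes are the flange's). Camera axes: x right, y down, z forward; pixel columns grow to the right and rows downward; lengths in m; the calibration is good to about 2 mm. A picture is of the moment at which its call begins: read the wrist's pose just before it.
- env.finish_job(): hands the job in; it is judged then, once.
Trained networks look in the newest picture that a camera, given by its name, has taken for a name from the list of things; names that differ only in an ending like _2 or _b are one class to them, and where a whole thing is asked for, a point or a joint stands for the part that bears it (a point fixed in the world has none). Each returns a list of dicts, best first, with "conf" (0 to 1); they miss things now and then, are a little off and sometimes report something else, mostly with a low value. They report only what shows in the picture. A call takes as long as a camera call. They do not tell look-alikes from the thing itself.
- env.outline_of(name, camera): "pixels" (480x640 bool, what is visible of it) and "bbox" ([left, top, right, bottom] in pixels, round what is visible of it).
- env.tip_of(name, camera): "position" ([column, row] in pixels: a listed point, or the origin of a listed thing).
The state is a dict: "t": time; "joint_pos": joint angles; "qd": joint speeds; "joint_efforts": joint torques, N m; "tcp_pos": TCP position; "ee_rot": TCP orientation; "contact_force": force on the tool from outside, world axes, zero at the start; "moment": the same for the moment, N m; "grip_width": finger opening in m; "finger_force": force on a finger pad.
Only numpy, scipy, OpenCV 4.12 (cv2) and the standard library are available. Lean on these libraries where they do the work, as an engineer would, in place of code of your own. Each camera call takes 0.05 s, during which the arm holds its last target. There are 200 camera calls.

## Working session

There is one attempt and no reset: what is moved stays moved. The work goes in short steps, Python scripts to look and compute and a tool call to move; the robot and the scene stay as the last step left them, time stands still between calls to the robot, and variables do not carry over. Pictures are saved under pics/ and viewed, at most 10 in all, crops included, and the job is handed in when it is done.

Besides the shell and the picture viewer there is one more tool, called as a command line: name --argument value ..., lists and objects as JSON in quotes. move_arm: Moves the arm, as the interface text tells. Scaled input: -1 to 1 covers 0.5 m each way for a shift and 30 degrees each way for a turn. Its arguments: {"type":"object","properties":{"plan":{"type":"string"},"fingers":{"type":"number"},"grip_force":{"type":"number"}},"required":["plan"]}

```bash
mkdir -p pics; ls; cat > h.py <<'E'
import numpy as np, cv2
from cell import env
from scipy.spatial.transform import Rotation as Ro
def shot(n,png=None):
    s=env.state(); d=env.get_image(n)
    if n=="wrist":
        T=d["tool_from_camera"]; Rt=Ro.from_rotvec(s["ee_rot"]).as_matrix()
        Rc=Rt@T[:3,:3]; c=Rt@T[:3,3]+s["tcp_pos"]
    else:
        Rc=np.array(d["R"]).T; c=-Rc@np.array(d["t"])
    d["Rc"]=Rc; d["c"]=c
    d["f"]=240/np.tan(np.radians(d["vfov"])/2)
    if png: cv2.imwrite("pics/"+png,d["img"][:,:,::-1])
    return d
def ray(d,uv):
    p=np.atleast_2d(np.asarray(uv,float)); q=(p-[d["cx"],d["cy"]])/d["f"]
    u=q.copy()
    for _ in range(20): u=q/(1+d["k1"]*(u**2).sum(1,keepdims=True))
    return np.c_[u,np.ones(len(u))]
def at_depth(d,uv,z): return (ray(d,uv)*np.atleast_1d(z)[:,None])@d["Rc"].T+d["c"]
def at_z(d,uv,z):
    r=ray(d,uv)@d["Rc"].T; return d["c"]+r*((z-d["c"][2])/r[:,2:3])
def proj(d,X):
    x=(np.atleast_2d(X)-d["c"])@d["Rc"]; u=x[:,:2]/x[:,2:]; u=u*(1+d["k1"]*(u**2).sum(1,keepdims=True))
    return u*d["f"]+[d["cx"],d["cy"]]
def depth_at(d,uv,k=2):
    u,v=np.round(uv).astype(int); z=d["z_map"][v-k:v+k+1,u-k:u+k+1]; z=z[z>0]; return np.median(z) if len(z) else 0
E
python3 - <<'E'
from h import *
print(env.state(), env.grip_depth)
for n in ("top","scene"):
    d=shot(n,n+"0.png")
    print(n,d["c"],d["f"],d["k1"])
    for k in ("pin_grip","window","block","machine","shaft_end"):
        for r in env.tip_of(k,n)[:3]:
            z=depth_at(d,r["position"]); print(k,r["position"],round(r["conf"],2),at_depth(d,r["position"],z).round(4))
E
```

```text
pics
{'t': 0.0, 'joint_pos': array([-1.10849937,  0.50834699, -0.23750682,  1.50113   ,  0.12572211,
        1.14888251, -0.15482777]), 'qd': array([-1.33925330e-04, -3.70953350e-04, -8.15179437e-04, -1.44050677e-03,
       -1.11223578e-03, -4.52209682e-05, -1.42063134e-04]), 'joint_efforts': array([-3.49872862e-04, -6.20567679e+01, -2.18672141e+00, -2.49652487e+01,
        1.27194368e-02,  1.18198246e-02, -2.41335033e-05]), 'tcp_pos': array([0.21821228, 0.58514143, 0.23042434]), 'ee_rot': array([-5.57468249e-01, -3.09147344e+00,  2.76004116e-03]), 'contact_force': array([-0.00549038,  1.21699678, -0.2404172 ]), 'moment': array([-0.02346183,  0.02990715,  0.00569516]), 'finger_force': 0.0, 'grip_width': 0.08536408752927101} 0.0187
top [0.29147647 0.0895129  1.53465136] 477.121692221315 -0.05506054443429782
pin_grip [243.0, 222.4] 0.55 [[0.5796 0.3261 0.0976]]
window [359.7, 212.6] 0.63 [[ 0.5967 -0.0332  0.1062]]
block [219.6, 319.5] 0.85 [[0.2859 0.4094 0.0458]]
block [245.3, 248.1] 0.76 [[0.507  0.3277 0.0455]]
block [137.3, 295.7] 0.71 [[0.3661 0.6714 0.0455]]
machine [354.3, 217.4] 0.81 [[ 0.5818 -0.0159  0.1082]]
shaft_end [287.7, 234.6] 0.87 [[0.5419 0.1909 0.069 ]]
scene [ 1.14378757 -1.06812421  1.1504977 ] 610.73326917542 -0.0864401768747555
pin_grip [370.4, 221.5] 0.58 [[0.6024 0.2933 0.036 ]]
pin_grip [369.3, 205.3] 0.41 [[0.5849 0.3183 0.0741]]
window [320.4, 269.5] 0.91 [[ 0.6079 -0.0387  0.107 ]]
window [235.1, 273.5] 0.38 [[ 0.3632 -0.077   0.0171]]
block [351.2, 214.8] 0.9 [[0.5345 0.3017 0.0312]]
block [297.3, 182.1] 0.89 [[0.2989 0.3825 0.0281]]
block [359.0, 151.9] 0.83 [[0.3959 0.6539 0.0285]]
machine [320.3, 295.3] 0.67 [[ 0.653  -0.1242  0.1098]]
machine [406.8, 275.8] 0.29 [[0.7791 0.1517 0.0066]]
machine [414.7, 244.6] 0.15 [[0.7518 0.2806 0.0144]]
shaft_end [337.8, 224.9] 0.79 [[0.5047 0.2717 0.0015]]
shaft_end [390.5, 315.6] 0.24 [[ 0.8031 -0.0238  0.0213]]
```

View pics/top0.png

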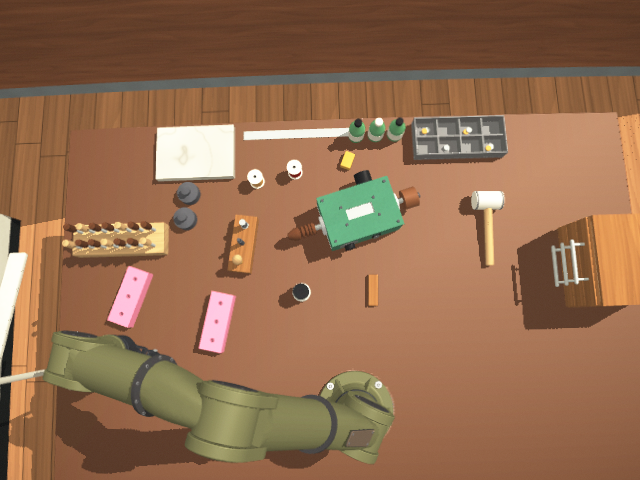

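View pics/scene0.png

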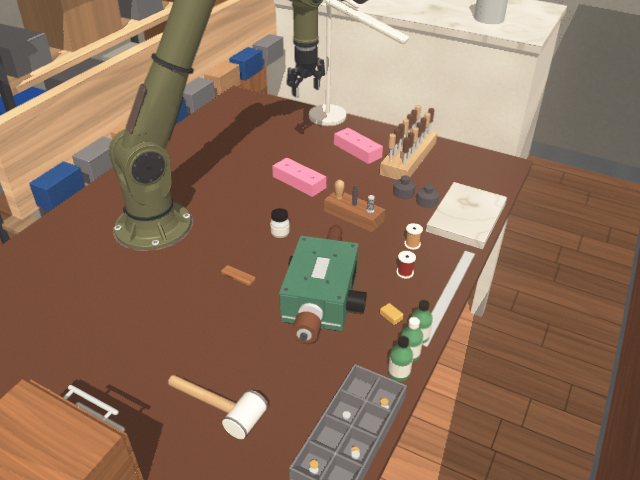

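The top view shows the brown block at (243,243), with the steel pin at its upper end (243,222), the punch in the middle and the awl below. The pink blocks are look-alikes. The machine window is at (360,212), with the wooden head pointing left at (297,233).

```bash
cat >> h.py <<'E'
def rect(d,name,cam,z,near):
    best=None
    for r in env.outline_of(name,cam)[:4]:
        v,u=np.nonzero(r["pixels"]); 
        if len(u)<20: continue
        X=at_depth(d,np.c_[u,v],d["z_map"][v,u]); m=abs(X[:,2]-z)<0.004; P=X[m][:,:2]
        if len(P)<20: continue
        R=cv2.minAreaRect((P*1000).astype(np.float32))
        if np.hypot(*(np.array(R[0])/1000-near))<0.06: print(name,round(r["conf"],2),len(P),"c",np.round(R[0],1),"size",np.round(R[1],1),"ang",round(R[2],2),"medz",np.median(X[m][:,2]).round(4))
E
python3 - <<'E'
from h import *
d=shot("top")
rect(d,"block","top",0.045,[0.507,0.3277])
rect(d,"machine","top",0.110,[0.59,-0.02])
rect(d,"window","top",0.106,[0.597,-0.033])
for r in env.outline_of("window","top")[:2]: print(r["bbox"],r["conf"],r["pixels"].sum())
# window by brightness
im=d["img"].astype(int); m=np.zeros((480,640),bool); m[195:230,335:385]=1
w=m&(im.min(2)>150); v,u=np.nonzero(w); X=at_z(d,np.c_[u,v],0.106)
print(len(u),cv2.minAreaRect((X[:,:2]*1000).astype(np.float32)))
# pin top: points 0.09..0.105 high near pin
vv,uu=np.mgrid[205:240,225:260]; X=at_depth(d,np.c_[uu.ravel(),vv.ravel()],d["z_map"][205:240,225:260].ravel())
m=X[:,2]>0.075; print(m.sum(),X[m].mean(0),X[m].min(0),X[m].max(0))
s=env.state();print(Ro.from_rotvec(s["ee_rot"]).as_matrix().round(4))
E
```

```text
machine 0.94 3018 c [602.2 -33.2] size [161.  231.2] ang 16.17 medz 0.11
window 0.96 1906 c [602.1 -33.3] size [161.3 231.1] ang 16.18 medz 0.1079
[290.9, 171.8, 419.0, 250.0] 0.96 5184
[341.2, 151.4, 355.2, 168.3] 0.42 166
310 ((603.3695678710938, -33.00416946411133), (35.40380859375, 84.26432800292969), 16.869834899902344)
57 [0.55757569 0.31696759 0.17202562] [0.29147647 0.0895129  0.07503069] [0.58961973 0.34095546 1.53465136]
[[-0.937   0.3493 -0.    ]
 [ 0.3493  0.937  -0.    ]
 [ 0.     -0.     -1.    ]]
```

```bash
python3 - <<'E'
from h import *
d=shot("top")
vv,uu=np.mgrid[205:285,215:270]; z=d["z_map"][205:285,215:270].ravel()
X=at_depth(d,np.c_[uu.ravel(),vv.ravel()],z); im=d["img"][205:285,215:270].reshape(-1,3)
m=(z>0)&(abs(X[:,2]-.045)<.006); print(m.sum(),cv2.minAreaRect((X[m][:,:2]*1000).astype(np.float32)))
m=(z>0)&(X[:,2]>.07); P=X[m]
k=cv2.kmeans(P[:,:2].astype(np.float32),3,None,(3,50,1e-5),5,cv2.KMEANS_PP_CENTERS)
for i in range(3):
    q=P[k[1].ravel()==i]; print(len(q),q.mean(0).round(4),q.max(0).round(4),im[m][k[1].ravel()==i].mean(0).round())
w=env.get_image("wrist"); print(w["tool_from_camera"].round(4),w["vfov"])
E
```

```text
993 ((523.6598510742188, 338.29058837890625), (71.66338348388672, 181.32827758789062), 81.91523742675781)
48 [0.5792 0.3285 0.0932] [0.5907 0.3394 0.1038] [199. 196. 186.]
85 [0.4645 0.3448 0.105 ] [0.4794 0.3596 0.12  ] [217. 178. 117.]
32 [0.5213 0.3364 0.1014] [0.5305 0.345  0.127 ] [103.  94.  88.]
[[-1.400e-03 -9.656e-01 -2.600e-01  6.610e-02]
 [ 1.000e+00 -1.400e-03 -4.000e-04  2.000e-04]
 [ 0.000e+00 -2.600e-01  9.656e-01 -1.410e-01]
 [ 0.000e+00  0.000e+00  0.000e+00  1.000e+00]] 68.20936635800183
```

move_arm --plan "-0.08 -0.02 0 0 0 -0.2; -0.15 -0.04 0 0 0 -0.4; -0.23 -0.06 0 0 0 -0.6; -0.31 -0.08 0 0 0 -0.8; -0.39 -0.1 0 0 0 -1" --fingers -1

```text
t: 1.37
tcp_pos: [0.3848, 0.4695, 0.2314]
ee_rot: [-0.271, 3.13, 0.0]
contact_force: [0.8, 1.7, 0.0]
grip_width: 0.0854
finger_force: 0.0
```

move_arm --plan "-0.057 -0.057 0.01 0 0 0; -0.114 -0.114 0.02 0 0 0; -0.171 -0.171 0.03 0 0 0; -0.228 -0.228 0.04 0 0 0; -0.285 -0.285 0.05 0 0 0"

```text
t: 1.78
tcp_pos: [0.5493, 0.3523, 0.2062]
ee_rot: [-0.261, 3.13, 0.0]
contact_force: [-0.1, 0.0, 0.5]
grip_width: 0.0859
finger_force: 0.0
```

move_arm --plan "-0.03 -0.03 0.01 0 0 -0.11; -0.057 -0.057 0.01 0 0 -0.22; -0.057 -0.057 0.01 0 0 -0.22"

```text
t: 2.03
tcp_pos: [0.5848, 0.3253, 0.2001]
ee_rot: [-0.435, 3.111, -0.005]
contact_force: [0.7, -0.7, -0.2]
grip_width: 0.0854
finger_force: 0.0
```

```bash
cat >> h.py <<'E'
def totool(s,delta): return Ro.from_rotvec(s["ee_rot"]).as_matrix().T@np.asarray(delta)
E
python3 - <<'E'
from h import *
d=shot("wrist","w1.png"); s=env.state(); print(s["tcp_pos"],Ro.from_rotvec(s["ee_rot"]).as_matrix().round(4))
print(depth_at(d,(320,240)))
vv,uu=np.mgrid[0:480,0:640]; z=d["z_map"].ravel(); X=at_depth(d,np.c_[uu.ravel(),vv.ravel()],z)
near=np.hypot(X[:,0]-.58,X[:,1]-.33)<.025
m=(z>0)&near&(X[:,2]>.06)&(X[:,2]<.11); P=X[m]; t=np.percentile(P[:,2],98); Q=P[P[:,2]>t-.003]
print(len(P),P.mean(0),"top",t,len(Q),cv2.minEnclosingCircle((Q[:,:2]*1000).astype(np.float32)))
E
```

```text
[0.58250199 0.32788342 0.20051295] [[-9.618e-01 -2.738e-01 -2.000e-04]
 [-2.738e-01  9.618e-01 -1.200e-03]
 [ 5.000e-04 -1.100e-03 -1.000e+00]]
0.25357014
826 [0.57892013 0.32885285 0.09111518] top 0.09766862346782658 571 ((581.3361206054688, 329.77264404296875), 9.963546752929688)
```

View pics/w1.png

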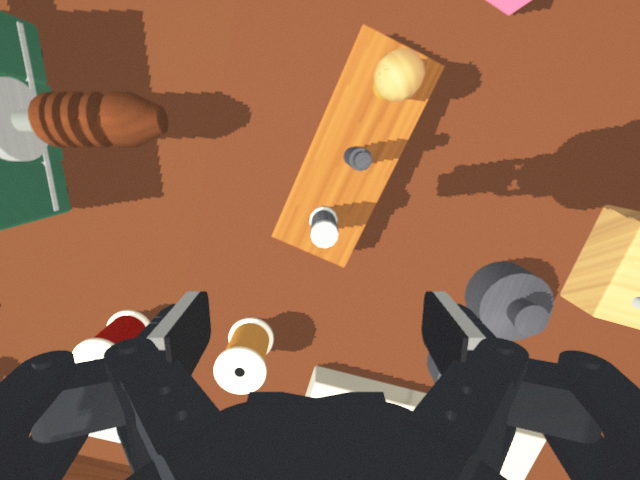

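The wrist view shows the steel pin at (324,228) in the near end of the brown block, with the punch at (358,158) and the awl at (400,75). The fingers are clear of the neighbours, so I'm descending.

move_arm --plan "0.001 0.004 0.06 0 0 0; 0.001 0.004 0.12 0 0 0; 0.001 0.004 0.18 0 0 0; 0.001 0.004 0.24 0 0 0; 0.001 0.004 0.28 0 0 0" --fingers -0.2

```text
t: 2.5
tcp_pos: [0.5772, 0.3331, 0.0589]
ee_rot: [0.442, -3.108, 0.0]
contact_force: [-0.7, 0.4, -0.0]
grip_width: 0.0513
finger_force: 0.0
```

move_arm --plan "0 0 0 0 0 0; 0 0 0 0 0 0; 0 0 0 0 0 0"

```text
t: 2.75
tcp_pos: [0.5797, 0.3337, 0.063]
ee_rot: [-0.442, 3.109, 0.002]
contact_force: [-0.1, -0.1, 0.7]
grip_width: 0.0516
finger_force: 0.0
```

```bash
python3 - <<'E'
from h import *
for i in range(4):
    s=env.state(); print(s["tcp_pos"].round(4), np.abs(s["qd"]).max().round(4), totool(s,np.array([.5813,.3298,.0603])-s["tcp_pos"]).round(4)); env.get_image("wrist")
E
```

```text
[0.5797 0.3337 0.063 ] 0.0161 [-0.0005 -0.0042  0.0027]
[0.5801 0.3336 0.0635] 0.0062 [-0.     -0.004   0.0032]
[0.5803 0.3334 0.0635] 0.0044 [ 0.     -0.0037  0.0032]
[0.5803 0.3331 0.0633] 0.0071 [-0.0001 -0.0035  0.003 ]
```

move_arm --plan "0 -0.007 0.006 0 0 0; 0 -0.007 0.006 0 0 0; 0 -0.007 0.006 0 0 0; 0 -0.007 0.006 0 0 0"

```text
t: 3.28
tcp_pos: [0.5806, 0.3286, 0.0583]
ee_rot: [0.441, -3.11, 0.0]
contact_force: [0.2, -1.5, 0.2]
grip_width: 0.051
finger_force: 0.0
```

move_arm --plan "0 0 0 0 0 0; 0 0 0 0 0 0; 0 0 0 0 0 0; 0 0 0 0 0 0; 0 0 0 0 0 0" --fingers 1 --grip_force 60

```text
t: 3.7
tcp_pos: [0.5805, 0.329, 0.0584]
ee_rot: [-0.442, 3.11, 0.0]
contact_force: [-1.6, 0.0, 1.7]
grip_width: 0.0187
finger_force: 58.4
```

move_arm --plan "0 0 0 0 0 0; 0 0 0 0 0 0"

```text
t: 3.87
tcp_pos: [0.5805, 0.3291, 0.0584]
ee_rot: [-0.442, 3.11, 0.0]
contact_force: [-0.9, 0.8, 1.9]
grip_width: 0.0185
finger_force: 58.4
```

move_arm --plan "0 0 -0.03 0 0 0; 0 0 -0.08 0 0 0; 0 0 -0.14 0 0 0; 0 0 -0.2 0 0 0; 0 0 -0.26 0 0 0"

```text
t: 4.28
tcp_pos: [0.58, 0.3283, 0.1888]
ee_rot: [0.441, -3.109, 0.001]
contact_force: [0.3, 0.3, -2.7]
grip_width: 0.0188
finger_force: 59.0
```

move_arm --plan "0.01 -0.04 0 0 0 0; 0.025 -0.1 0 0 0 0; 0.04 -0.165 0 0 0 0; 0.056 -0.23 0 0 0 0; 0.072 -0.295 0 0 0 0"

```text
t: 4.7
tcp_pos: [0.5864, 0.1754, 0.1877]
ee_rot: [0.442, -3.109, 0.001]
contact_force: [0.0, -0.2, -2.1]
grip_width: 0.0189
finger_force: 59.2
```

move_arm --plan "0.016 -0.065 0 0 0 0; 0.032 -0.13 0 0 0 0; 0.048 -0.2 0 0 0 0; 0.065 -0.26 0 0 0 0; 0.076 -0.31 0 0 0 0"

```text
t: 5.12
tcp_pos: [0.5928, 0.0141, 0.1877]
ee_rot: [0.438, -3.109, 0.002]
contact_force: [1.2, -0.6, -2.6]
grip_width: 0.0188
finger_force: 59.2
```

move_arm --plan "0.008 -0.038 0 0 0 0; 0.008 -0.038 0 0 0 0; 0.008 -0.038 0 0 0 0; 0.008 -0.038 0 0 0 0"

```text
t: 5.45
tcp_pos: [0.5947, -0.001, 0.1879]
ee_rot: [0.442, -3.11, -0.001]
contact_force: [-0.0, 1.1, -1.7]
grip_width: 0.0183
finger_force: 59.2
```

```bash
python3 - <<'E'
from h import *
d=shot("wrist","w2.png"); s=env.state(); print(s["tcp_pos"],Ro.from_rotvec(s["ee_rot"]).as_matrix().round(4),s["contact_force"],s["grip_width"])
E
```

```text
[ 5.94771890e-01 -3.25760661e-04  1.88027724e-01] [[-9.601e-01 -2.797e-01 -7.000e-04]
 [-2.797e-01  9.601e-01  9.000e-04]
 [ 4.000e-04  1.000e-03 -1.000e+00]] [-0.45216265 -0.14937019 -2.51512601] 0.018617794049169994
```

View pics/w2.png

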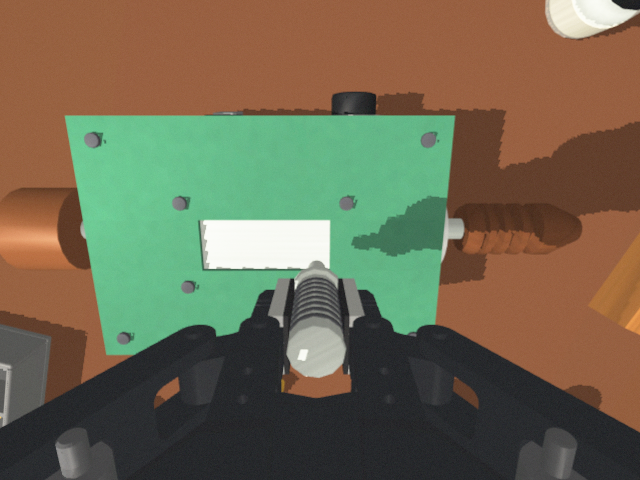

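The pin hangs upright in the fingers above the window's +y end. The bright window spans about (202–330, 220–269) and the nose shows at (316,265).

```bash
python3 - <<'E'
from h import *
d=shot("wrist"); s=env.state()
im=d["img"].astype(int)
g=(im.min(2)>190).astype(np.uint8); g[:200]=0; g[280:]=0; g[:,:190]=0; g[:,345:]=0
v,u=np.nonzero(g[:262]); 
C=np.array([[202,220],[330,220],[202,269],[330,269]])
print("corners z.108",at_z(d,C,.108).round(4).tolist())
z=d["z_map"].ravel(); vv,uu=np.mgrid[0:480,0:640]; X=at_depth(d,np.c_[uu.ravel(),vv.ravel()],z)
m=(z>0)&(abs(X[:,2]-.11)<.0025)&(vv.ravel()<250)&(X[:,0]>.45); 
R=cv2.minAreaRect((X[m][:,:2]*1000).astype(np.float32)); print(R)
# machine coordinates of housing edges using yaw from green outline
for a in (15.7,16.0,16.2,16.4,16.7):
    c,sn=np.cos(np.radians(a)),np.sin(np.radians(a)); q=(X[m][:,:2]-[.6022,-.0332])@np.array([[c,-sn],[sn,c]])
    print(a,np.percentile(q,[.3,99.7],axis=0).round(4).tolist())
    w=(at_z(d,np.c_[u,v],.106)[:,:2]-[.6022,-.0332])@np.array([[c,-sn],[sn,c]]); print("  win",np.percentile(w,[1,99],axis=0).round(4).tolist())
# nose / pin position
m=(z>0)&(np.hypot(X[:,0]-s["tcp_pos"][0],X[:,1]-s["tcp_pos"][1])<.03)&(X[:,2]>.2); 
P=X[m]; Q=P[(P[:,2]>np.percentile(P[:,2],50))]; 
m2=(z>0)&(vv.ravel()>315)&(vv.ravel()<376)&(uu.ravel()>285)&(uu.ravel()<347)&(X[:,2]>.222); print("pin top",m2.sum(),X[m2].mean(0), cv2.minEnclosingCircle((X[m2][:,:2]*1000).astype(np.float32)),s["tcp_pos"])
n=(z>0)&(vv.ravel()>262)&(vv.ravel()<290)&(uu.ravel()>305)&(uu.ravel()<328)&(X[:,2]>.12); print(X[n][:,2].min() if n.sum() else None, depth_at(d,(317,267),1))
E
```

```text
corners z.108 [[0.5972, -0.0746, 0.108], [0.5746, 0.0037, 0.108], [0.6298, -0.0681, 0.108], [0.6063, 0.0132, 0.108]]
((565.4470825195312, -43.91326141357422), (82.81578063964844, 230.73068237304688), 16.147294998168945)
15.7 [[-0.0796, -0.1145], [0.003, 0.114]]
  win [[-0.0163, -0.0381], [0.0119, 0.0415]]
16.0 [[-0.0795, -0.1143], [0.0028, 0.1142]]
  win [[-0.0165, -0.0381], [0.0119, 0.0414]]
16.2 [[-0.0796, -0.1142], [0.0028, 0.1143]]
  win [[-0.0165, -0.0381], [0.0119, 0.0414]]
16.4 [[-0.0797, -0.114], [0.0027, 0.1145]]
  win [[-0.0165, -0.0381], [0.0119, 0.0414]]
16.7 [[-0.08, -0.1139], [0.0031, 0.1147]]
  win [[-0.0166, -0.0381], [0.0119, 0.0414]]
pin top 2967 [ 5.94326884e-01 -1.19426213e-05  2.25592500e-01] ((594.7608032226562, -0.17078112065792084), 15.075234413146973) [ 5.94828954e-01 -1.30737645e-04  1.88135156e-01]
0.14531046527183866 0.163954
```

move_arm --plan "0.004 0 0.016 0 0 0; 0.004 0 0.032 0 0 0; 0.004 0 0.046 0 0 0; 0.004 0 0.056 0 0 0; 0.004 0 0.056 0 0 0"

```text
t: 5.97
tcp_pos: [0.5922, -0.0021, 0.1585]
ee_rot: [0.442, -3.108, -0.001]
contact_force: [0.2, 1.2, -3.3]
grip_width: 0.0186
finger_force: 59.2
```

move_arm --plan "0 0 0 0 0 0; 0 0 0 0 0 0; 0 0 0.004 0 0 0; 0 0 0.006 0 0 0; 0 0 0.006 0 0 0"

```text
t: 6.38
tcp_pos: [0.5931, -0.0023, 0.1572]
ee_rot: [-0.441, 3.11, -0.0]
contact_force: [0.1, -0.6, -2.1]
grip_width: 0.0187
finger_force: 59.2
```

```bash
cat >> h.py <<'E'
def rep():
    s=env.state(); p=s["tcp_pos"]; c,sn=np.cos(np.radians(16.15)),np.sin(np.radians(16.15))
    q=(p[:2]-[.6022,-.0332])@np.array([[c,-sn],[sn,c]])
    f=s["contact_force"]; fm=f[:2]@np.array([[c,-sn],[sn,c]])
    print("t",round(s["t"],2),"mach xy mm",(q*1000).round(1),"nose z",round((p[2]-.0454)*1000,1),"F mach",fm.round(1),f[2].round(1),"mom",s["moment"].round(2),"axis",Ro.from_rotvec(s["ee_rot"]).as_matrix()[:,2].round(4))
E
python3 -c "
from h import *
rep(); env.get_image('wrist'); rep()"
```

```text
t 6.38 mach xy mm [-0.1 32.2] nose z 111.8 F mach [-0.1 -0.6] -2.1 mom [-0.01 -0.01 -0.05] axis [ 0.e+00 -1.e-04 -1.e+00]
t 6.43 mach xy mm [-0.1 32.2] nose z 111.9 F mach [-0.7 -0.5] -2.6 mom [0.01 0.02 0.06] axis [ 0.e+00 -1.e-04 -1.e+00]
```

move_arm --plan "0 0 0.002 0 0 0; 0 0 0.004 0 0 0; 0 0 0.006 0 0 0; 0 0 0.007 0 0 0; 0 0 0.008 0 0 0"

```text
t: 6.85
tcp_pos: [0.5931, -0.0022, 0.1532]
ee_rot: [0.441, -3.11, 0.0]
contact_force: [-0.4, 0.9, -2.8]
grip_width: 0.0183
finger_force: 59.2
```

move_arm --plan "0 0 0.001 0 0 0; 0 0 0.001 0 0 0; 0 0 0.001 0 0 0; 0 0 0.002 0 0 0; 0 0 0.002 0 0 0"

```text
t: 7.27
tcp_pos: [0.5931, -0.0023, 0.1522]
ee_rot: [0.442, -3.11, 0.0]
contact_force: [0.3, -0.1, -2.0]
grip_width: 0.0185
finger_force: 59.2
```

Nose z is about 106.8 mm, so contact is close.

move_arm --plan "0 0 0.0005 0 0 0; 0 0 0.001 0 0 0; 0 0 0.001 0 0 0"

```text
t: 7.52
tcp_pos: [0.5931, -0.0022, 0.1517]
ee_rot: [0.441, -3.11, -0.0]
contact_force: [-1.3, 0.2, -2.1]
grip_width: 0.0188
finger_force: 59.2
```

move_arm --plan "0 0 0.0005 0 0 0; 0 0 0.001 0 0 0; 0 0 0.001 0 0 0"

```text
t: 7.77
tcp_pos: [0.5932, -0.0023, 0.1513]
ee_rot: [-0.441, 3.11, -0.0]
contact_force: [0.0, -0.5, -1.1]
grip_width: 0.0187
finger_force: 59.2
```

move_arm --plan "0 0 0.0005 0 0 0; 0 0 0.001 0 0 0; 0 0 0.001 0 0 0"

```text
t: 8.02
tcp_pos: [0.5932, -0.0022, 0.151]
ee_rot: [-0.441, 3.11, -0.0]
contact_force: [-1.2, 0.9, -0.0]
grip_width: 0.0188
finger_force: 59.3
```

move_arm --plan "0 0 0.0005 0 0 0; 0 0 0.0005 0 0 0; 0 0 0.0005 0 0 0"

```text
t: 8.27
tcp_pos: [0.5933, -0.0022, 0.1509]
ee_rot: [-0.442, 3.11, -0.0]
contact_force: [-1.0, -0.0, 3.9]
grip_width: 0.0187
finger_force: 59.4
```

Contact at about 6 N. I'm sliding toward −y in 4 mm calls and watching Fz.

move_arm --plan "0 -0.002 0 0 0 0; 0 -0.004 0 0 0 0; 0 -0.006 0 0 0 0; 0 -0.008 0 0 0 0; 0 -0.008 0 0 0 0"

```text
t: 8.68
tcp_pos: [0.5944, -0.0048, 0.1508]
ee_rot: [-0.443, 3.11, 0.002]
contact_force: [-1.9, 3.8, 4.4]
grip_width: 0.0183
finger_force: 60.0
```

move_arm --plan "0 -0.002 0 0 0 0; 0 -0.004 0 0 0 0; 0 -0.006 0 0 0 0; 0 -0.008 0 0 0 0; 0 -0.008 0 0 0 0"

```text
t: 9.1
tcp_pos: [0.5958, -0.009, 0.1508]
ee_rot: [-0.442, 3.109, 0.002]
contact_force: [-1.0, 4.0, 4.9]
grip_width: 0.0186
finger_force: 60.0
```

move_arm --plan "0 -0.002 0 0 0 0; 0 -0.004 0 0 0 0; 0 -0.006 0 0 0 0; 0 -0.008 0 0 0 0; 0 -0.008 0 0 0 0"

```text
t: 9.52
tcp_pos: [0.5968, -0.0131, 0.1508]
ee_rot: [-0.442, 3.109, 0.001]
contact_force: [0.2, 3.7, 4.6]
grip_width: 0.0187
finger_force: 60.1
```

move_arm --plan "0 -0.002 0 0 0 0; 0 -0.004 0 0 0 0; 0 -0.006 0 0 0 0; 0 -0.008 0 0 0 0; 0 -0.008 0 0 0 0"

```text
t: 9.93
tcp_pos: [0.5979, -0.0169, 0.1508]
ee_rot: [-0.442, 3.109, 0.001]
contact_force: [-1.3, 4.1, 5.3]
grip_width: 0.0187
finger_force: 60.1
```

```bash
python3 -c "
from h import *
rep()"
```

```text
t 9.93 mach xy mm [ 0.4 16.8] nose z 105.4 F mach [-0.1  4.3] 5.3 mom [1.09 0.29 0.02] axis [ 8.e-04  9.e-04 -1.e+00]
```

move_arm --plan "0 -0.002 0 0 0 0; 0 -0.004 0 0 0 0; 0 -0.006 0 0 0 0; 0 -0.008 0 0 0 0; 0 -0.008 0 0 0 0"

```text
t: 10.35
tcp_pos: [0.599, -0.0207, 0.1508]
ee_rot: [-0.442, 3.109, 0.001]
contact_force: [-1.2, 3.5, 4.8]
grip_width: 0.0184
finger_force: 60.1
```

move_arm --plan "0 -0.002 0 0 0 0; 0 -0.004 0 0 0 0; 0 -0.006 0 0 0 0; 0 -0.008 0 0 0 0; 0 -0.008 0 0 0 0"

```text
t: 10.77
tcp_pos: [0.5995, -0.0268, 0.1498]
ee_rot: [0.439, -3.109, 0.002]
contact_force: [0.3, -0.6, -1.7]
grip_width: 0.0185
finger_force: 59.3
```

move_arm --plan "0 -0.002 0 0 0 0; 0 -0.004 0 0 0 0; 0 -0.006 0 0 0 0; 0 -0.008 0 0 0 0; 0 -0.008 0 0 0 0"

```text
t: 11.18
tcp_pos: [0.6009, -0.0295, 0.1504]
ee_rot: [0.441, -3.11, 0.0]
contact_force: [-1.0, -0.3, -1.8]
grip_width: 0.0185
finger_force: 59.3
```

Fz dropped to plug-only near machine y of 4–6 mm, so the nose is over the socket. I'm lowering gently to feel the rim.

move_arm --plan "0 0 0.001 0 0 0; 0 0 0.001 0 0 0; 0 0 0.002 0 0 0; 0 0 0.002 0 0 0; 0 0 0.002 0 0 0"

```text
t: 11.6
tcp_pos: [0.6009, -0.0292, 0.1495]
ee_rot: [0.441, -3.11, 0.0]
contact_force: [1.1, -0.2, -2.0]
grip_width: 0.0188
finger_force: 59.3
```

```bash
python3 -c "
from h import *
rep()"
```

```text
t 11.6 mach xy mm [-0.1  4.2] nose z 104.1 F mach [ 1.  -0.5] -2.0 mom [-0.15  0.02 -0.01] axis [ 0.e+00 -2.e-04 -1.e+00]
```

move_arm --plan "0 0 0.001 0 0 0; 0 0 0.002 0 0 0; 0 0 0.002 0 0 0"

```text
t: 11.85
tcp_pos: [0.6009, -0.0292, 0.1484]
ee_rot: [0.441, -3.11, 0.0]
contact_force: [0.5, -0.7, -0.9]
grip_width: 0.0186
finger_force: 59.3
```

move_arm --plan "0 0 0.001 0 0 0; 0 0 0.002 0 0 0; 0 0 0.002 0 0 0"

```text
t: 12.1
tcp_pos: [0.6009, -0.0291, 0.1474]
ee_rot: [0.441, -3.11, -0.0]
contact_force: [-0.3, -0.4, -1.9]
grip_width: 0.0184
finger_force: 59.3
```

```bash
python3 -c "
from h import *
rep()"
```

```text
t 12.1 mach xy mm [-0.1  4.3] nose z 102.0 F mach [-0.4 -0.3] -1.9 mom [-0.09 -0.03 -0.02] axis [-1.e-04  0.e+00 -1.e+00]
```

move_arm --plan "0 0 0.001 0 0 0; 0 0 0.002 0 0 0; 0 0 0.003 0 0 0; 0 0 0.004 0 0 0; 0 0 0.004 0 0 0"

```text
t: 12.52
tcp_pos: [0.6009, -0.0291, 0.1454]
ee_rot: [0.441, -3.11, 0.0]
contact_force: [0.5, 0.4, -1.4]
grip_width: 0.0187
finger_force: 59.3
```

move_arm --plan "0 0 0.001 0 0 0; 0 0 0.002 0 0 0; 0 0 0.003 0 0 0; 0 0 0.004 0 0 0; 0 0 0.004 0 0 0"

```text
t: 12.93
tcp_pos: [0.6009, -0.0291, 0.1434]
ee_rot: [0.442, -3.11, 0.0]
contact_force: [-0.1, -0.9, -2.2]
grip_width: 0.0185
finger_force: 59.3
```

```bash
python3 -c "
from h import *
rep()"
```

```text
t 12.93 mach xy mm [-0.1  4.3] nose z 98.0 F mach [-0.3 -0.9] -2.2 mom [-0.13 -0.06  0.02] axis [-1.e-04 -0.e+00 -1.e+00]
```

move_arm --plan "0 0 0.003 0 0 0; 0 0 0.006 0 0 0; 0 0 0.009 0 0 0; 0 0 0.012 0 0 0; 0 0 0.012 0 0 0"

```text
t: 13.35
tcp_pos: [0.6009, -0.0292, 0.1372]
ee_rot: [0.441, -3.11, -0.0]
contact_force: [0.0, -0.5, -2.1]
grip_width: 0.0186
finger_force: 59.3
```

move_arm --plan "0 0 0.003 0 0 0; 0 0 0.006 0 0 0; 0 0 0.009 0 0 0; 0 0 0.012 0 0 0; 0 0 0.012 0 0 0"

```text
t: 13.77
tcp_pos: [0.6009, -0.0292, 0.1312]
ee_rot: [0.441, -3.11, -0.0]
contact_force: [0.1, -0.4, -1.4]
grip_width: 0.0185
finger_force: 59.3
```

move_arm --plan "0 0 0.003 0 0 0; 0 0 0.006 0 0 0; 0 0 0.009 0 0 0; 0 0 0.012 0 0 0; 0 0 0.012 0 0 0"

```text
t: 14.18
tcp_pos: [0.6009, -0.0291, 0.1252]
ee_rot: [0.441, -3.11, -0.0]
contact_force: [-0.0, -0.6, -1.4]
grip_width: 0.0185
finger_force: 59.3
```

move_arm --plan "0 0 0.002 0 0 0; 0 0 0.004 0 0 0; 0 0 0.006 0 0 0; 0 0 0.008 0 0 0; 0 0 0.008 0 0 0"

```text
t: 14.6
tcp_pos: [0.6009, -0.0292, 0.1213]
ee_rot: [0.441, -3.11, -0.0]
contact_force: [0.8, -1.0, -0.1]
grip_width: 0.0191
finger_force: 59.3
```

```bash
python3 -c "
from h import *
rep()"
```

```text
t 14.6 mach xy mm [-0.1  4.2] nose z 75.9 F mach [ 0.5 -1.1] -0.1 mom [-0.1  -0.07 -0.  ] axis [-1.e-04 -0.e+00 -1.e+00]
```

move_arm --plan "0 0 0.001 0 0 0; 0 0 0.002 0 0 0; 0 0 0.003 0 0 0; 0 0 0.003 0 0 0"

```text
t: 14.93
tcp_pos: [0.6009, -0.0291, 0.12]
ee_rot: [0.441, -3.11, 0.0]
contact_force: [0.9, -0.4, -1.0]
grip_width: 0.0186
finger_force: 59.3
```

move_arm --plan "0 0 0.0005 0 0 0; 0 0 0.001 0 0 0; 0 0 0.001 0 0 0"

```text
t: 15.18
tcp_pos: [0.6009, -0.0291, 0.1195]
ee_rot: [0.442, -3.11, 0.0]
contact_force: [0.4, -1.1, -1.7]
grip_width: 0.0187
finger_force: 59.3
```

move_arm --plan "0 0 0.0005 0 0 0; 0 0 0.001 0 0 0; 0 0 0.001 0 0 0"

```text
t: 15.43
tcp_pos: [0.601, -0.0291, 0.1194]
ee_rot: [-0.441, 3.11, -0.0]
contact_force: [-0.9, -0.3, 2.6]
grip_width: 0.0184
finger_force: 59.8
```

move_arm --plan "0 0 0.0005 0 0 0; 0 0 0.001 0 0 0; 0 0 0.001 0 0 0; 0 0 0.001 0 0 0"

```text
t: 15.77
tcp_pos: [0.601, -0.0291, 0.1194]
ee_rot: [-0.441, 3.11, -0.001]
contact_force: [-2.7, -0.0, 7.9]
grip_width: 0.0184
finger_force: 60.3
```

```bash
python3 -c "
from h import *
rep()"
```

```text
t 15.77 mach xy mm [0.  4.3] nose z 74.0 F mach [-2.6  0.8] 7.9 mom [-0.23  0.58 -0.05] axis [ 7.e-04 -2.e-04 -1.e+00]
```

The collar is seated at 32 mm depth and takes load with no further sink. Now I release and withdraw.

move_arm --plan "0 0 -0.001 0 0 0; 0 0 -0.001 0 0 0"

```text
t: 15.93
tcp_pos: [0.601, -0.0291, 0.1193]
ee_rot: [-0.441, 3.11, -0.0]
contact_force: [-2.8, -0.1, 4.6]
grip_width: 0.0185
finger_force: 59.8
```

move_arm --plan "0 0 0 0 0 0; 0 0 0 0 0 0; 0 0 0 0 0 0; 0 0 0 0 0 0; 0 0 0 0 0 0" --fingers 0

```text
t: 16.35
tcp_pos: [0.6009, -0.029, 0.1188]
ee_rot: [0.442, -3.11, -0.0]
contact_force: [0.3, -0.8, 0.2]
grip_width: 0.0429
finger_force: 0.0
```

move_arm --plan "0 0 -0.01 0 0 0; 0 0 -0.04 0 0 0; 0 0 -0.09 0 0 0; 0 0 -0.15 0 0 0; 0 0 -0.2 0 0 0"

```text
t: 16.77
tcp_pos: [0.601, -0.029, 0.221]
ee_rot: [-0.442, 3.11, 0.0]
contact_force: [0.7, -0.2, 0.8]
grip_width: 0.0424
finger_force: 0.0
```

```bash
python3 - <<'E'
from h import *
rep(); d=shot("wrist"); d=shot("wrist","w3.png")
z=d["z_map"].ravel(); vv,uu=np.mgrid[0:480,0:640]; X=at_depth(d,np.c_[uu.ravel(),vv.ravel()],z)
m=(z>0)&(np.hypot(X[:,0]-.601,X[:,1]+.029)<.02)&(X[:,2]>.13); P=X[m]; t=np.percentile(P[:,2],98); Q=P[P[:,2]>t-.003]
print("top z",t,"exp .159",cv2.minEnclosingCircle((Q[:,:2]*1000).astype(np.float32)))
E
```

```text
t 16.77 mach xy mm [0.  4.4] nose z 175.6 F mach [ 0.6 -0.4] 0.8 mom [ 0.   -0.1   0.04] axis [ 5.e-04  2.e-04 -1.e+00]
top z 0.32473057173185393 exp .159 ((584.8041381835938, -33.73920440673828), 10.50920295715332)
```

View pics/w3.png

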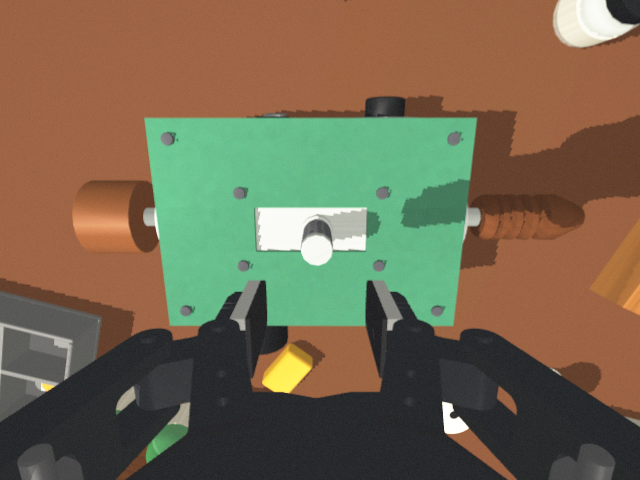

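The pin stands upright in the window at (317,235), released, with the fingers clear. I'll check the height of its top, then hand in.

```bash
python3 - <<'E'
from h import *
d=shot("wrist"); X=at_depth(d,[[317,250]],[depth_at(d,(317,250))]); print(X.round(4))
if abs(X[0,2]-.159)<.003: print(env.finish_job())
E
```

```text
[[ 0.6011 -0.0284  0.1576]]
the job is handed in; nothing more can be done
None
```

The locking pin is fully home in the hidden socket, collar down on the plate, and released. Its nose bore on the plate with about 7–8 N at most in the readings, I touched none of the other tools or stock, and I handed the job in at about 17 s on the robot's clock.

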